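# Dock the multimeter and start its check with the two-key chord

## Task

Push the yellow multimeter along its channel with the fingertips, without gripping or lifting it, until it stops against the grey key console. Then press the two green keys on the console down together, one fingertip on each, keep both fully down for three seconds, and let both go. Do not press the small red key between them, leave the screwdriver, solder reel and memory stick where they are, and finish clear of everything.

Things in the scene. Friction and masses are not known exactly. Their poses are not given: they have to be found in the camera images.
- dock: Fixed check dock: grey base 120 (x) x 310 (y) mm, origin at the centre of its underside on the bench (z = 0). An open channel runs along its y axis: floor 10 mm above the origin, aluminium rails either side (inner faces at x = -42 and +42 mm, tops 24 mm above the origin, y = -155 to +75 mm), open at the -y end. The grey key console (see end_stop) closes the +y end.
- end_stop (a point): Foot of the console's face that stops the multimeter: dock frame (0, +75, 10) mm; axes as the dock's. The console is 120 (x) x 80 (y) mm, from dock y = +75 to +155 mm, its top 45 mm above the bench.
- meter: Yellow and black multimeter, loose, face up in the channel; origin at the centre of its underside. 155 mm long (its x axis, along the dock's y) x 78 wide; case 30 mm high with upright ends 78 mm from the origin, dial in the middle to 46 mm. 0.2 to 0.45 kg; slides under a push of a few newtons on its -y end. Starts 35 to 65 mm short of the stop; home, its origin is at dock y = -3 mm.
- key_near (a joint): Travel of the green key at dock x = -30 mm, in m: 0 up, 0.006 fully down. Sprung: 1.5 N starts it, 5 N holds it fully down, and it comes up when let go.
- key_near_top (a point): Centre of the top of that key's round cap, 28 mm in diameter, at dock (-30, +117, 67) mm when up; it moves with the key. It stands in a black collar 44 mm in diameter whose rim is 10 mm below the top of the cap when up.
- key_far (a joint): Travel of the green key at dock x = +30 mm: same as key_near. The two keys are 60 mm apart, centre to centre, along the dock's x axis.
- key_far_top (a point): Centre of the top of that key's cap, at dock (+30, +117, 67) mm when up; moves with the key.
- key_stop (a joint): Travel of the small red key midway between the green ones, in m: 0 up, 0.005 down; not to be pressed.
- key_stop_top (a point): Centre of the top of the red key's cap, 12 mm in diameter, at dock (0, +117, 57) mm, 10 mm lower than the green tops when up.
- screwdriver: Blue precision screwdriver 15 x 165 x 15 mm, loose on the bench on the dock's +x side; origin under its middle, length along its y axis. Bystander.
- reel: Solder reel lying flat, 58 mm in diameter, 34 mm high, loose on the bench on the dock's +x side beside the console; origin at the centre of its underside. Bystander.
- memory_stick: Black USB memory stick 17 x 53 x 8 mm, loose on the bench on the dock's -x side; origin at the centre of its underside. Bystander.
Things that resemble listed ones, but are neither listed nor needed, are in the scene too. What is shaped like the meter but blue is not meant.

How it is judged:
By the outcome, as a careful person would: the job done as asked, in the order asked, and still so for the second after the job is handed in, with the robot touching nothing.
It also fails if it takes over 48 s, if anything falls off the work surface, if the arm or the gripper's body presses on something with over 40 N, if the wrist force passes 120 N, or if a joint passes its speed limit or range.

## Robot

A 6-joint arm with a two-finger parallel gripper is mounted at the origin on a cart in front of the work surface, level with it; the furniture and walls round the work are solid. World frame = base frame: x ahead of the robot, y to its left, z up, the work surface at z = 0. Lengths are in m, angles in rad, forces in N, time in s.
With the tool pointing down it reaches from about 0.425 to 0.95 m from the base axis. Payload 3.5 kg.
Tool frame: the origin (TCP) lies at the very end of the fingers, on their centre line; the grasp point (between the pads) lies tcp_to_grasp behind it (tcp_to_grasp is the distance from the TCP to the grasp point, in m); z points along the fingers, y is the line along which they close (so a half turn about z gives the same grasp; the last joint's range is limited). The gripper opens to 85 mm and grips with 20 to 120 N. Pads are 22 mm wide; open, the fingers measure 114 mm over their backs; the gripper's body (76 mm by 85 mm) begins 54 mm behind the grasp point. The pads swing forward as they close: fully open they stand 13 mm farther back than shut.
Start: joints at [1.027, 0.286, 1.577, -0, 1.279, -0.15], TCP at [0.259, 0.623, 0.231] pointing down, gripper open.
Joint ranges: [-2.77, 2.77], [-0.9, 2.22], [0.21, 2.48], [-1.53, 4.67], [0.24, 2.81], [-2.84, 2.84]. Speed limits (rad/s): [2.79, 2.79, 3.14, 3.14, 3.14, 3.14].

## Interface

Orientations are given as a unit quaternion [x, y, z, w].
In Python, from rig import get_state, snapshot, calibration, finish_job, tcp_to_grasp gives the robot as it stands.
- The arm moves only by the tool apply_moves, never from a script. Its argument "series" is a list of rows, each a list of 3 entries, a list of its own where there are three numbers: the opening, from -1 (shut) to 1 (fully open), so that 0 is half open, then the shift along the tool's x, y, z normalised to -1 to 1, where 1 is 0.25 m, then the turn about the tool's z normalised to -1 to 1, where 1 is pi rad. In form: [[hand, [x, y, z], spin], ...]. A call has 1 to 5 rows; each row is the pose to reach, as a shift and turn from the pose commanded when the call began, along the tool's axes at that moment, turning the shorter way round; what a row does not reach only later rows make up. A row lasts 1/10 s, in which the tool goes at most 50 mm and 8.59 degrees, less where a joint would pass 70% of its speed; a pose out of reach is approached as far as the arm can. A call with a number of a shift or a turn outside -1 to 1 is refused whole. A call with a gripper value outside its range is refused whole. The fingers move at their own pace and stop on an object; the grip force is fixed at half the most. Time passes only in rows, so rows that repeat a pose let the fingers close. It gives the time, the measured TCP pose, the force, the opening and the grip force at its end, in the units of the state.
- get_state(): the state, without advancing time (a new reading comes with each control period).
- snapshot(name): name is "scene" or "top"; returns (picture, depth): 400x640x3 uint8, red, green, blue; 400x640 float32, m along the optical axis (not along the pixel's ray), 0 where there is no reading.
- calibration(name): a dict with "fx", "fy", "cx", "cy" (pixels), "k1" (the pictures are not rectified: a ray, as slopes to the right and down, at radius r is drawn at 1 + k1 r^2 times it, then the intrinsics apply), "position" and "attitude" of the camera in the world. Camera axes: x right, y up, looking along -z (the intrinsics and any distortion apply to the point x, -y, -z); pixel columns grow to the right and rows downward; lengths in m; the calibration is good to about 2 mm. A picture is of the moment at which its call begins. calibration takes no time and is no camera call.
- finish_job(): hands the job in; it is judged then, once.
The state is a dict: "time": time; "joint_pos": joint angles; "dq": joint speeds; "joint_efforts": joint torques, N m; "eef_pos": TCP position; "eef_rot": TCP orientation; "ft_force": force on the tool from outside, world axes, zero at the start; "moment": the same for the moment, N m; "opening": opening from 0.0 (shut) to 1.0 (fully open); "grasp_force": force on a finger pad.
Only numpy, scipy, OpenCV 4.12 (cv2) and the standard library are available. Lean on these libraries where they do the work, as an engineer would, in place of code of your own. Each camera call takes 0.05 s, during which the arm holds its last target. There are 200 camera calls.

## Working session

There is one attempt and no reset: what is moved stays moved. The work goes in short steps, Python scripts to look and compute and a tool call to move; the robot and the scene stay as the last step left them, time stands still between calls to the robot, and variables do not carry over. Pictures are saved under pics/ and viewed, at most 10 in all, crops included, and the job is handed in when it is done.

Besides the shell and the picture viewer there is one more tool, called after "Call:" in YAML: its name, and indented under it one key for each argument. apply_moves: Moves the arm, as the interface text tells. Scaled input: -1 to 1 covers 0.25 m each way for a shift and pi rad each way for a turn. Its arguments: {"type":"object","properties":{"series":{"type":"array","items":{"type":"array"}}},"required":["series"]}

```bash
mkdir -p pics; cat > h.py <<'E'
import numpy as np, cv2
from rig import *
from scipy.spatial.transform import Rotation as R
def att(c):
    a=np.array(c["attitude"],float)
    return R.from_quat(a).as_matrix() if a.size==4 else a.reshape(3,3)
def cloud(name,depth):
    c=calibration(name);K=np.array([[c["fx"],0,c["cx"]],[0,c["fy"],c["cy"]],[0,0,1]])
    v,u=np.mgrid[:400,:640].astype(float)
    p=cv2.undistortPoints(np.stack([u.ravel(),v.ravel()],1)[:,None],K,np.array([c["k1"],0,0,0,0.]))[:,0].reshape(400,640,2)
    d=depth
    P=np.stack([p[...,0]*d,-p[...,1]*d,-d],-1)
    return P@att(c).T+np.array(c["position"])
E
python3 - <<'E'
from h import *
print(get_state(),tcp_to_grasp)
for n in("scene","top"):
    print(calibration(n))
    p,d=snapshot(n);cv2.imwrite(f"pics/{n}0.png",p[...,::-1]);np.savez(f"{n}0.npz",p=p,d=d)
E
```

```text
{'time': 0.0, 'joint_pos': array([ 1.02700669e+00,  2.87216823e-01,  1.57817331e+00,  2.24144000e-05,
        1.27858931e+00, -1.49998863e-01]), 'dq': array([ 0.00088262,  0.0008427 , -0.00114309, -0.00061199, -0.00013443,
       -0.00046287]), 'joint_efforts': array([-8.98299477e-04, -4.05964887e+01, -2.92627466e+01, -2.06108748e-04,
        5.76778097e-03,  3.74026058e-06]), 'eef_pos': array([0.25861754, 0.62278539, 0.22991506]), 'eef_rot': array([ 1.95628691e-01,  9.80677312e-01, -1.11865829e-03, -4.15817193e-04]), 'ft_force': array([ 0.11733955, -0.69710106, -0.81766031]), 'moment': array([ 0.01234174, -0.03339268, -0.0296986 ]), 'grasp_force': 0.0, 'opening': 0.9988407424305259} 0.0187
{'fx': 445.285519214862, 'fy': 445.285519214862, 'cx': 318.0459557839808, 'cy': 198.64635945392558, 'k1': 0.0004365605290976309, 'position': array([0.15647631, 0.4290883 , 0.69683838]), 'attitude': array([-0.15804134,  0.31642538,  0.84374621, -0.4037205 ])}
{'fx': 392.96700545399534, 'fy': 392.96700545399534, 'cx': 323.1263508731048, 'cy': 207.27458150651404, 'k1': -0.052636505647581655, 'position': array([0.46428118, 0.06681586, 0.93019609]), 'attitude': array([-0.0663604 ,  0.03596258,  0.71330478, -0.69677778])}
```

View pics/top0.png

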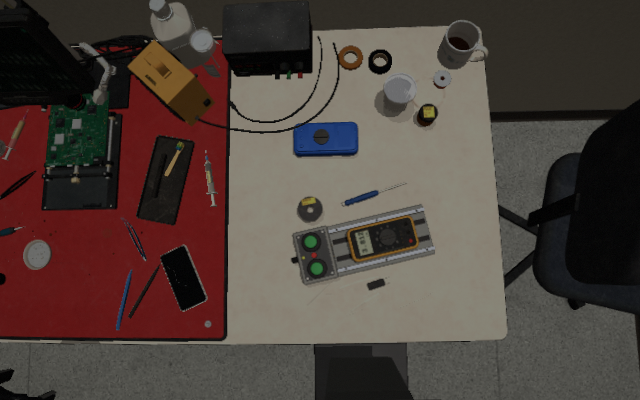

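View pics/scene0.png

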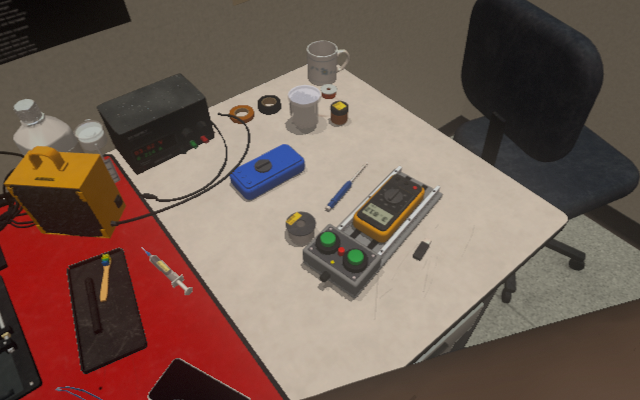

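The top view shows the dock at about (365,245). Its console is on the left, with green keys at (311,242) and (316,269) and the red key at (313,255). The yellow meter is at (383,240), which fits the task because it lies in the channel. The blue look-alike at (325,138) isn't meant. The screwdriver is at (365,197), the reel at (310,209) and the memory stick at (376,284).

```bash
cat > loc.py <<'E'
from h import *
def blobs(m,mn=15):
    n,l,s,c=cv2.connectedComponentsWithStats(m.astype(np.uint8));return [(l==i,c[i],s[i,4]) for i in range(1,n) if s[i,4]>=mn]
def ray_plane(name,uv,z):
    c=calibration(name);K=np.array([[c["fx"],0,c["cx"]],[0,c["fy"],c["cy"]],[0,0,1]])
    p=cv2.undistortPoints(np.array(uv,float).reshape(-1,1,2),K,np.array([c["k1"],0,0,0,0.]))[:,0]
    r=np.c_[p[:,0],-p[:,1],-np.ones(len(p))]@att(c).T;o=np.array(c["position"])
    return o+r*((z-o[2])/r[:,2])[:,None]
def locate(name,p,d):
    W=cloud(name,d);hsv=cv2.cvtColor(p,cv2.COLOR_RGB2HSV);H,S,V=cv2.split(hsv)
    inw=(W[...,0]>.25)&(W[...,0]<.6)&(W[...,1]>-.25)&(W[...,1]<.25)&(d>0)
    out=[]
    for nm,m in(("green",(H>50)&(H<80)&(S>110)&(V>60)&(W[...,2]>.05)),("red",((H<6)|(H>174))&(S>150)&(W[...,2]>.03)),("yellow",(H>12)&(H<30)&(S>140)&(V>90))):
        for b,c,a in blobs(m&inw):
            out.append((nm,c.round(1),a,np.median(W[b],0).round(4)))
    return out,W,inw
E
python3 - <<'E'
from loc import *
for n in("top","scene"):
    z=np.load(n+"0.npz");o,W,inw=locate(n,z['p'],z['d'])
    print(n)
    for q in o:print(*q, ray_plane(n,q[1],.067)[0].round(4) if q[0]=="green" else "")
    # rails etc.: yellow/dark meter tops between z .02 and .05
p=cv2.imread("pics/top0.png");cv2.imwrite("pics/crop1.png",cv2.resize(p[180:300,280:450],None,fx=4.5,fy=4.5,interpolation=cv2.INTER_CUBIC))
z=np.load("top0.npz");W=cloud("top",z['d'])
for u,v in((383,240),(415,238),(420,225),(340,252),(315,228),(430,230),(376,284)):print(u,v,W[v,u].round(4))
E
```

```text
top
green [310.3 241.3] 118 [0.5163 0.1329 0.0672] [0.5159 0.1325 0.067 ]
green [316.4 268. ] 126 [0.4575 0.1208 0.0668] [0.4575 0.1201 0.067 ]
red [313.8 254.9] 23 [0.486  0.1256 0.0572] 
yellow [381.3 239.2] 388 [ 0.5139 -0.0237  0.0393] 
scene
green [327.5 237.9] 157 [0.513  0.132  0.0673] [0.5131 0.1321 0.067 ]
green [355.2 255.7] 168 [0.4545 0.1196 0.0672] [0.4547 0.1194 0.067 ]
red [340.8 250.5] 45 [0.4835 0.1256 0.056 ] 
yellow [386.3 220.4] 800 [0.4878 0.0238 0.0367] 
383 240 [ 0.5161 -0.0287  0.0476]
415 238 [ 0.519  -0.1007  0.0442]
420 225 [ 0.551  -0.1201  0.0116]
340 252 [0.4928 0.068  0.0112]
315 228 [0.547  0.1231 0.0447]
430 230 [ 5.397e-01 -1.453e-01 -3.000e-04]
376 284 [ 0.4177 -0.0129  0.0079]
```

View pics/crop1.png

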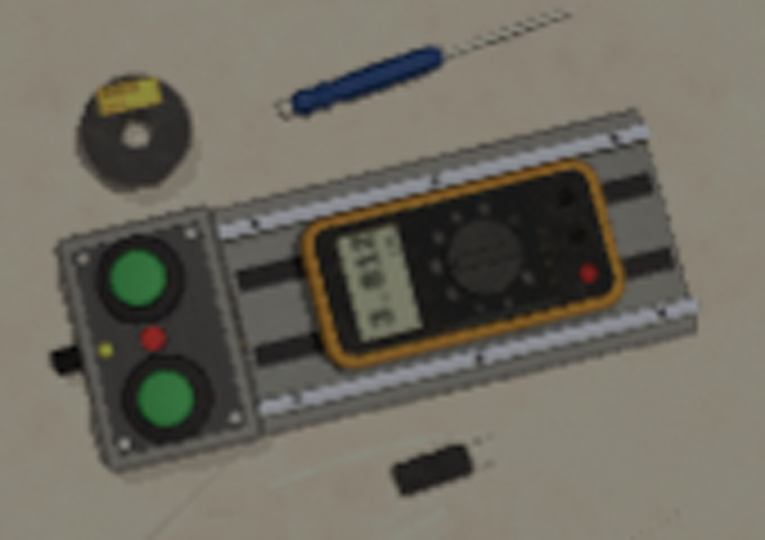

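The crop confirms it: the yellow meter lies in the dock channel, between the rails, short of the console. The dock yaw is about 11.9° and its origin about (0.510, 0.012). The meter's origin is at about dock y = -41 mm, so its travel is about 38 mm. I'll set out for a point above the open end.

Call:
apply_moves:
  series:
    - [-1, [-0.68, -0.72, 0], 0.308]
    - [-1, [-0.68, -0.72, 0], 0.308]
    - [-1, [-0.68, -0.72, 0], 0.308]
    - [-1, [-0.68, -0.72, 0], 0.308]
    - [-1, [-0.68, -0.72, 0], 0.308]

```text
time: 0.6
eef_pos: [0.3469, 0.3898, 0.2307]
eef_rot: [0.544, 0.839, -0.0, -0.0]
ft_force: [0.2, 0.1, 0.7]
opening: 0.142
grasp_force: 0.0
```

```bash
cat > go.py <<'E'
from h import *
import sys
YAW=np.deg2rad(11.9);X=np.array([np.cos(YAW),np.sin(YAW),0]);Y=np.array([-np.sin(YAW),np.cos(YAW),0]);O=np.array([.5096,.0116,0])
def go(dx,dy,z):
    s=get_state();Rm=R.from_quat(s["eef_rot"]).as_matrix();p=s["eef_pos"]
    t=O+X*dx+Y*dy+[0,0,z]
    spin=(np.arctan2(Rm[1,1],Rm[0,1])-YAW)/np.pi
    q=p-O
    print("t",round(s["time"],2),"dock xyz mm",(1000*np.array([q@X,q@Y,p[2]])).round(1),"tilt",Rm[:,2].round(3),"F",s["ft_force"].round(1),"dockFy",round(s["ft_force"]@Y,1),"open",round(s["opening"],3))
    print("shift norm",((Rm.T@(t-p))/.25).round(3),"spin",spin.round(4))
if __name__=="__main__":go(*[float(a)/1000 for a in sys.argv[1:4]])
E
python3 go.py 0 -152 120
```

```text
t 0.6 dock xyz mm [-81.2 403.6 230.7] tilt [-0.001 -0.001 -1.   ] F [0.2 0.1 0.7] dockFy 0.1 open 0.142
shift norm [-2.241 -0.153  0.444] spin 0.068
```

Call:
apply_moves:
  series:
    - [-1, [-0.98, -0.07, 0], 0.068]
    - [-1, [-0.98, -0.07, 0], 0.068]
    - [-1, [-0.98, -0.07, 0], 0.068]
    - [-1, [-0.98, -0.07, 0], 0.068]
    - [-1, [-0.98, -0.07, 0], 0.068]

```text
time: 1.1
eef_pos: [0.4324, 0.1595, 0.2311]
eef_rot: [0.628, 0.778, -0.0, 0.0]
ft_force: [0.7, 0.4, -0.4]
opening: 0.003
grasp_force: 0.0
```

```bash
python3 go.py 0 -152 120
```

```text
t 1.1 dock xyz mm [-45.  160.6 231.1] tilt [-0. -0. -1.] F [ 0.7  0.4 -0.4] dockFy 0.3 open 0.003
shift norm [-1.252  0.173  0.444] spin 0.0017
```

Call:
apply_moves:
  series:
    - [-1, [-0.98, 0.14, 0.2], 0.0]
    - [-1, [-0.98, 0.14, 0.2], 0.0]
    - [-1, [-0.98, 0.14, 0.2], 0.0]
    - [-1, [-0.98, 0.14, 0.2], 0.0]
    - [-1, [-0.98, 0.14, 0.2], 0.0]

```text
time: 1.6
eef_pos: [0.5177, -0.0701, 0.1811]
eef_rot: [0.628, 0.778, 0.0, -0.0]
ft_force: [1.2, 0.6, 0.6]
opening: -0.002
grasp_force: 0.0
```

```bash
python3 go.py 0 -152 120
```

```text
t 1.6 dock xyz mm [ -8.9 -81.6 181.1] tilt [-0.  0. -1.] F [1.2 0.6 0.6] dockFy 0.4 open -0.002
shift norm [-0.282  0.034  0.244] spin 0.0017
```

Call:
apply_moves:
  series:
    - [-1, [-0.28, 0.03, 0.24], 0.0]
    - [-1, [-0.28, 0.03, 0.24], 0.0]
    - [-1, [-0.28, 0.03, 0.24], 0.0]
    - [-1, [-0.28, 0.03, 0.24], 0.0]

```text
time: 2.0
eef_pos: [0.5389, -0.135, 0.1205]
eef_rot: [0.628, 0.778, -0.0, -0.002]
ft_force: [-0.2, -1.6, -0.0]
opening: 0.001
grasp_force: 0.0
```

```bash
python3 go.py 0 -152 28
python3 - <<'E'
from h import *
p,d=snapshot("scene");q=p[130:310,260:500,::-1];cv2.imwrite("pics/s1.png",cv2.resize(q,None,fx=3.3,fy=3.3,interpolation=cv2.INTER_CUBIC))
E
```

```text
t 2.0 dock xyz mm [  -1.5 -149.5  120.5] tilt [-0.003  0.002 -1.   ] F [-0.2 -1.6 -0. ] dockFy -1.6 open 0.001
shift norm [-0.011  0.007  0.37 ] spin 0.0013
```

View pics/s1.png

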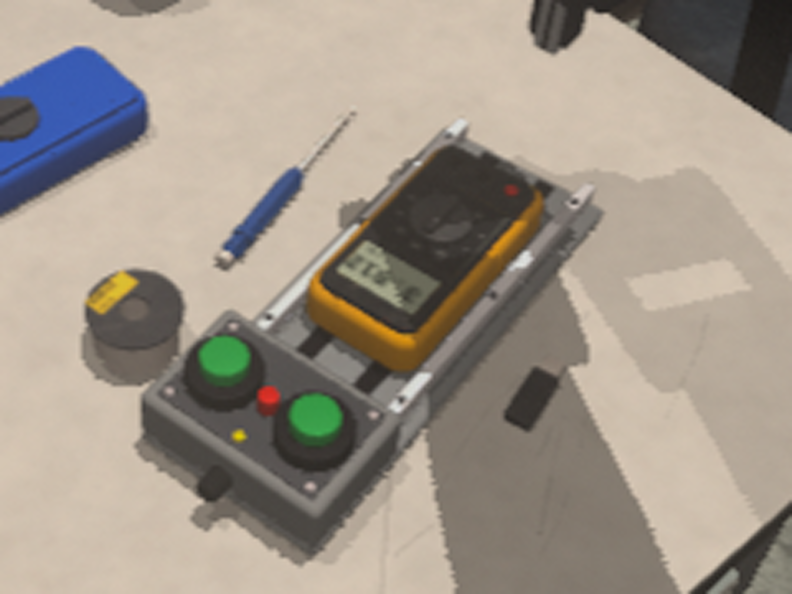

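The shut fingertips (555,30 in the crop) hang above the open end of the channel, behind the meter (430,240). Now I'll descend to z ≈ 28 mm.

Call:
apply_moves:
  series:
    - [-1, [-0.01, 0.005, 0.15], 0.0]
    - [-1, [-0.01, 0.005, 0.27], 0.0]
    - [-1, [-0.01, 0.005, 0.33], 0.0]
    - [-1, [-0.01, 0.005, 0.37], 0.0]
    - [-1, [-0.01, 0.005, 0.37], 0.0]

```text
time: 2.55
eef_pos: [0.5414, -0.1364, 0.0292]
eef_rot: [0.627, 0.779, -0.0, -0.0]
ft_force: [0.6, -0.2, -0.2]
opening: -0.003
grasp_force: 0.0
```

```bash
python3 go.py 0 -130 26
```

```text
t 2.55 dock xyz mm [   0.6 -151.3   29.2] tilt [-0.001  0.    -1.   ] F [ 0.6 -0.2 -0.2] dockFy -0.3 open -0.003
shift norm [ 0.085 -0.002  0.013] spin 0.0021
```

Call:
apply_moves:
  series:
    - [-1, [0.024, 0, 0.01], 0]
    - [-1, [0.044, 0, 0.01], 0]
    - [-1, [0.06, 0, 0.01], 0]
    - [-1, [0.072, 0, 0.01], 0]
    - [-1, [0.084, 0, 0.01], 0]

```text
time: 3.05
eef_pos: [0.5374, -0.1165, 0.0273]
eef_rot: [0.628, 0.778, 0.0, 0.001]
ft_force: [-0.2, -2.5, 0.5]
opening: -0.002
grasp_force: 0.8
```

Call:
apply_moves:
  series:
    - [-1, [0.012, 0, 0], 0]
    - [-1, [0.024, 0, 0], 0]
    - [-1, [0.036, 0, 0], 0]
    - [-1, [0.048, 0, 0], 0]
    - [-1, [0.06, 0, 0], 0]

```text
time: 3.55
eef_pos: [0.5345, -0.1022, 0.0273]
eef_rot: [0.628, 0.778, 0.0, 0.001]
ft_force: [0.6, -4.2, 1.5]
opening: 0.004
grasp_force: 1.8
```

```bash
python3 go.py 0 -100 26
```

```text
t 3.55 dock xyz mm [   0.9 -116.5   27.3] tilt [ 0.001 -0.001 -1.   ] F [ 0.6 -4.2  1.5] dockFy -4.2 open 0.004
shift norm [ 0.066 -0.003  0.005] spin 0.0018
```

Contact is made and the meter is sliding at about 4 N.

Call:
apply_moves:
  series:
    - [-1, [0.012, -0.002, 0], 0]
    - [-1, [0.024, -0.004, 0], 0]
    - [-1, [0.036, -0.004, 0], 0]
    - [-1, [0.048, -0.004, 0], 0]
    - [-1, [0.06, -0.004, 0], 0]

```text
time: 4.05
eef_pos: [0.5301, -0.0875, 0.0272]
eef_rot: [0.628, 0.778, 0.0, 0.001]
ft_force: [1.0, -4.7, 3.4]
opening: -0.001
grasp_force: 2.2
```

Call:
apply_moves:
  series:
    - [-1, [0.008, 0, 0], 0]
    - [-1, [0.016, 0, 0], 0]
    - [-1, [0.024, 0, 0], 0]

```text
time: 4.35
eef_pos: [0.5286, -0.0815, 0.0269]
eef_rot: [0.628, 0.778, -0.0, 0.0]
ft_force: [0.9, -4.7, 3.1]
opening: 0.003
grasp_force: 2.2
```

```bash
python3 go.py 0 -92 26
```

```text
t 4.35 dock xyz mm [ -0.6 -95.   26.9] tilt [ 0. -0. -1.] F [ 0.9 -4.7  3.1] dockFy -4.8 open 0.003
shift norm [0.012 0.003 0.004] spin 0.0018
```

Now 1 mm steps, watching for a force rise.

Call:
apply_moves:
  series:
    - [-1, [0.004, 0, 0], 0]
    - [-1, [0.008, 0, 0], 0]
    - [-1, [0.012, 0, 0], 0]

```text
time: 4.65
eef_pos: [0.5279, -0.0787, 0.0268]
eef_rot: [0.628, 0.778, -0.0, -0.0]
ft_force: [0.9, -4.3, 2.6]
opening: 0.003
grasp_force: 2.7
```

Call:
apply_moves:
  series:
    - [-1, [0.004, 0, 0], 0]
    - [-1, [0.008, 0, 0], 0]

```text
time: 4.85
eef_pos: [0.5285, -0.0783, 0.0269]
eef_rot: [0.627, 0.779, -0.0, 0.003]
ft_force: [4.5, -9.7, -1.0]
opening: -0.001
grasp_force: 5.5
```

```bash
python3 go.py 0 -92 26
```

```text
t 4.85 dock xyz mm [ -0.  -91.8  26.9] tilt [ 0.003 -0.004 -1.   ] F [ 4.5 -9.7 -1. ] dockFy -10.4 open -0.001
shift norm [-0.001  0.     0.004] spin 0.0021
```

Call:
apply_moves:
  series:
    - [-1, [0.004, 0, 0], 0]
    - [-1, [0.004, 0, 0], 0]

```text
time: 5.05
eef_pos: [0.5291, -0.078, 0.0272]
eef_rot: [0.627, 0.779, -0.0, 0.004]
ft_force: [5.2, -11.2, -2.3]
opening: 0.001
grasp_force: 5.8
```

```bash
python3 go.py 0 -110 26
python3 - <<'E'
from h import *
p,d=snapshot("scene");q=p[170:310,290:450,::-1];cv2.imwrite("pics/s2.png",cv2.resize(q,None,fx=4,fy=4,interpolation=cv2.INTER_CUBIC))
E
```

```text
t 5.05 dock xyz mm [  0.6 -91.7  27.2] tilt [ 0.005 -0.005 -1.   ] F [  5.2 -11.2  -2.3] dockFy -12.1 open 0.001
shift norm [-0.073 -0.003  0.005] spin 0.0021
```

View pics/s2.png

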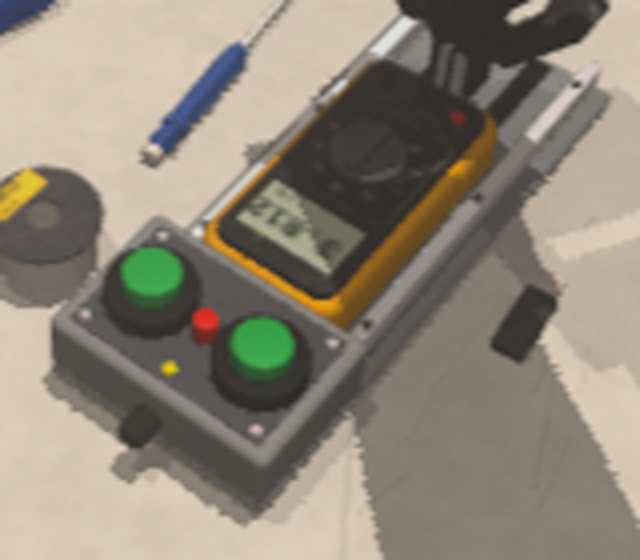

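The picture shows the meter's front edge flush with the console face along (210,240)–(340,315), and the 12 N force agrees. I'll back off, then rise.

Call:
apply_moves:
  series:
    - [-1, [-0.03, 0, 0], 0]
    - [-1, [-0.1, 0, 0], 0]
    - [-1, [-0.1, 0, -0.15], 0]
    - [-1, [-0.1, 0, -0.35], 0]
    - [0.08, [-0.1, 0, -0.5], 0]

```text
time: 5.6
eef_pos: [0.5321, -0.1002, 0.153]
eef_rot: [0.628, 0.778, 0.0, -0.001]
ft_force: [1.5, -0.1, 0.0]
opening: 0.157
grasp_force: 0.0
```

```bash
python3 go.py 0 117 130
```

```text
t 5.6 dock xyz mm [  -1.1 -114.1  153. ] tilt [-0.002  0.002 -1.   ] F [ 1.5 -0.1  0. ] dockFy -0.4 open 0.157
shift norm [0.924 0.009 0.094] spin 0.0016
```

Call:
apply_moves:
  series:
    - [0.08, [0.92, 0.005, 0], 0.0015]
    - [0.08, [0.92, 0.005, 0], 0.0015]
    - [0.08, [0.92, 0.005, 0], 0.0015]
    - [0.08, [0.92, 0.005, 0], 0.0015]
    - [0.08, [0.92, 0.005, 0], 0.0015]

```text
time: 6.1
eef_pos: [0.4828, 0.1275, 0.1507]
eef_rot: [0.629, 0.777, -0.001, -0.002]
ft_force: [0.8, -0.4, -0.6]
opening: 0.536
grasp_force: 0.0
```

Call:
apply_moves:
  series:
    - [0.08, [0, 0, 0.15], 0]
    - [0.08, [0, 0, 0.2], 0]
    - [0.08, [0, 0, 0.2], 0]
    - [0.08, [0, 0, 0.2], 0]

```text
time: 6.5
eef_pos: [0.485, 0.1242, 0.1017]
eef_rot: [0.63, 0.776, -0.0, -0.001]
ft_force: [-0.3, -0.4, 0.4]
opening: 0.54
grasp_force: 0.0
```

```bash
python3 go.py 0 117 80
python3 - <<'E'
from loc import *
for n in("scene","top"):
    p,d=snapshot(n);W=cloud(n,d);q=(W-np.array([.5096,.0116,0]));Y=np.deg2rad(11.9)
    dx=q[...,0]*np.cos(Y)+q[...,1]*np.sin(Y);dy=-q[...,0]*np.sin(Y)+q[...,1]*np.cos(Y);z=W[...,2]
    m=(d>0)&(z>.072)&(z<.125)&(abs(dx)<.09)&(abs(dy-.117)<.06)
    for sgn in(-1,1):
        s=m&(dx*sgn>0)
        if s.sum():
            lo=s&(z<z[s].min()+.02)
            print(n,sgn,s.sum(),"minz",z[s].min().round(4),"dx",np.percentile(dx[lo],[2,50,98]).round(4),"dy",np.percentile(dy[lo],[2,50,98]).round(4))
    if n=="scene":cv2.imwrite("pics/s3.png",cv2.resize(p[150:310,260:460,::-1],None,fx=3.6,fy=3.6,interpolation=cv2.INTER_CUBIC))
E
```

```text
t 6.5 dock xyz mm [ -0.8 115.2 101.7] tilt [-0.002  0.    -1.   ] F [-0.3 -0.4  0.4] dockFy -0.3 open 0.54
shift norm [0.007 0.003 0.087] spin -0.0001
scene -1 65 minz 0.1057 dx [-0.0397 -0.0327 -0.026 ] dy [0.1093 0.1219 0.1258]
scene 1 89 minz 0.1047 dx [0.0196 0.0207 0.0328] dy [0.1042 0.1187 0.1256]
```

View pics/s3.png

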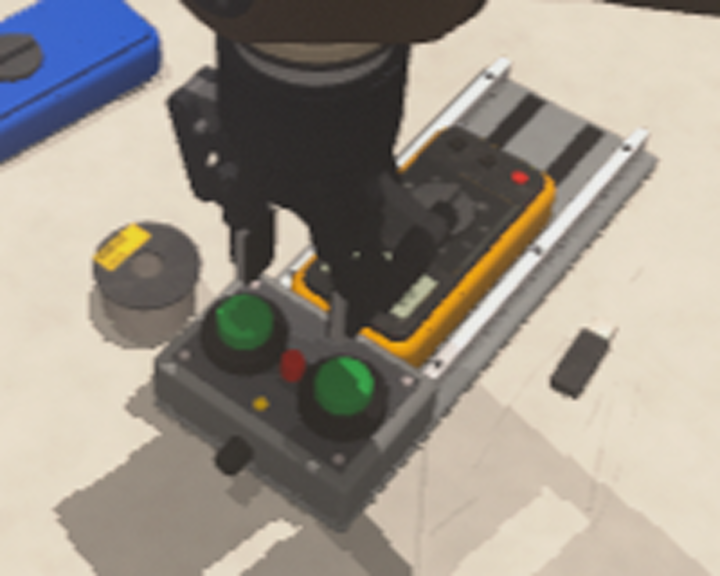

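The two open fingertips (245,265 and 337,325 in the crop) hang over the two green caps, with the red key between them. The cloud puts their centres about 59 mm apart, with tips about 4 mm above the TCP. The meter is still home. I'll lower.

Call:
apply_moves:
  series:
    - [0.08, [0.007, 0.004, 0.07], 0]
    - [0.08, [0.007, 0.004, 0.11], 0]
    - [0.08, [0.007, 0.004, 0.13], 0]
    - [0.08, [0.007, 0.004, 0.135], 0]
    - [0.08, [0.007, 0.004, 0.135], 0]

```text
time: 7.1
eef_pos: [0.4858, 0.1267, 0.0683]
eef_rot: [0.63, 0.777, 0.0, 0.0]
ft_force: [0.5, 0.3, 0.3]
opening: 0.54
grasp_force: 0.0
```

```bash
python3 go.py 0 117 60
```

```text
t 7.1 dock xyz mm [  0.5 117.5  68.3] tilt [ 0.  0. -1.] F [0.5 0.3 0.3] dockFy 0.2 open 0.54
shift norm [-0.002 -0.002  0.033] spin 0.0002
```

Call:
apply_moves:
  series:
    - [0.08, [0, 0, 0.008], 0]
    - [0.08, [0, 0, 0.016], 0]
    - [0.08, [0, 0, 0.024], 0]

```text
time: 7.4
eef_pos: [0.4861, 0.1268, 0.0627]
eef_rot: [0.63, 0.777, 0.0, 0.0]
ft_force: [-1.0, -0.3, 4.6]
opening: 0.54
grasp_force: 2.4
```

Call:
apply_moves:
  series:
    - [0.08, [0, 0, 0.008], 0]
    - [0.08, [0, 0, 0.012], 0]

```text
time: 7.6
eef_pos: [0.4862, 0.1268, 0.0601]
eef_rot: [0.63, 0.777, 0.0, 0.0]
ft_force: [-3.6, -0.8, 7.4]
opening: 0.536
grasp_force: 3.9
```

Call:
apply_moves:
  series:
    - [0.08, [0, 0, 0.006], 0]
    - [0.08, [0, 0, 0.008], 0]

```text
time: 7.8
eef_pos: [0.4862, 0.1268, 0.0586]
eef_rot: [0.63, 0.777, -0.0, 0.0]
ft_force: [-3.6, -0.6, 11.6]
opening: 0.54
grasp_force: 5.8
```

Call:
apply_moves:
  series:
    - [0.08, [0, 0, 0.006], 0]
    - [0.08, [0, 0, 0.008], 0]

```text
time: 8.0
eef_pos: [0.4863, 0.1268, 0.0584]
eef_rot: [0.629, 0.777, -0.001, -0.0]
ft_force: [-9.8, -1.9, 23.2]
opening: 0.538
grasp_force: 11.5
```

Call:
apply_moves:
  series:
    - [0.08, [0, 0, 0.004], 0]
    - [0.08, [0, 0, 0.004], 0]

```text
time: 8.2
eef_pos: [0.4863, 0.1269, 0.0584]
eef_rot: [0.629, 0.777, -0.001, -0.001]
ft_force: [-12.8, -1.9, 26.2]
opening: 0.543
grasp_force: 13.1
```

```bash
python3 go.py 0 117 57
python3 - <<'E'
from h import *
print(get_state()["moment"])
p,d=snapshot("scene");cv2.imwrite("pics/s4.png",cv2.resize(p[200:290,290:390,::-1],None,fx=6,fy=6,interpolation=cv2.INTER_CUBIC))
E
```

```text
t 8.2 dock xyz mm [  1.  117.6  58.4] tilt [-0.002 -0.001 -1.   ] F [-12.8  -1.9  26.2] dockFy 0.7 open 0.543
shift norm [-0.002 -0.004  0.006] spin 0.0005
[-0.23708648  1.91070531 -0.04194939]
```

View pics/s4.png

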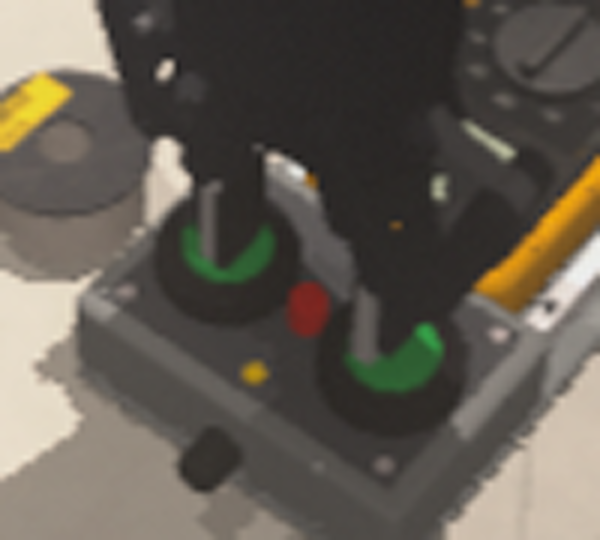

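Both caps are pressed about equally into their collars, one finger on each (230,265 and 395,370 in the crop). The red key at (308,308) is untouched between them. I'll measure the cap heights while starting the hold.

```bash
python3 - <<'E'
from loc import *
p,d=snapshot("scene");o,W,_=locate("scene",p,d)
for q in o: print(*q)
H,S,V=cv2.split(cv2.cvtColor(p,cv2.COLOR_RGB2HSV))
m=(H>50)&(H<85)&(S>100)&(V>40)&(W[...,2]>.05)&(abs(W[...,0]-.485)<.06)&(abs(W[...,1]-.126)<.04)
for b,c,a in blobs(m,8):print(c.round(1),a,"z pct",np.percentile(W[b][:,2],[25,50,75,90]).round(4))
E
```

```text
green [327.7 242.8] 47 [0.5064 0.1374 0.06  ]
green [357.1 260. ] 80 [0.4492 0.1202 0.0611]
red [340.9 251. ] 48 [0.4832 0.1267 0.0564]
yellow [373.8 194.1] 16 [ 0.5541 -0.02    0.0395]
yellow [392.2 227.2] 445 [0.4735 0.0086 0.0377]
[327.9 242.7] 57 z pct [0.0592 0.06   0.0612 0.0619]
[356.9 260. ] 88 z pct [0.0603 0.0611 0.0618 0.0624]
```

Call:
apply_moves:
  series:
    - [0.08, [0, 0, 0.002], 0]
    - [0.08, [0, 0, 0.002], 0]
    - [0.08, [0, 0, 0.002], 0]
    - [0.08, [0, 0, 0.002], 0]
    - [0.08, [0, 0, 0.002], 0]

```text
time: 8.8
eef_pos: [0.4864, 0.1269, 0.0584]
eef_rot: [0.629, 0.777, -0.001, -0.001]
ft_force: [-13.1, -2.8, 28.9]
opening: 0.541
grasp_force: 14.4
```

Both caps are at about 61 mm (67 − 6), so both are fully down, and the red key is unchanged. Holding.

Call:
apply_moves:
  series:
    - [0.08, [0, 0, 0], 0]
    - [0.08, [0, 0, 0], 0]
    - [0.08, [0, 0, 0], 0]
    - [0.08, [0, 0, 0], 0]
    - [0.08, [0, 0, 0], 0]

```text
time: 9.3
eef_pos: [0.4864, 0.1269, 0.0584]
eef_rot: [0.629, 0.777, -0.001, -0.001]
ft_force: [-12.9, -1.7, 28.7]
opening: 0.542
grasp_force: 14.4
```

Call:
apply_moves:
  series:
    - [0.08, [0, 0, 0], 0]
    - [0.08, [0, 0, 0], 0]
    - [0.08, [0, 0, 0], 0]
    - [0.08, [0, 0, 0], 0]
    - [0.08, [0, 0, 0], 0]

```text
time: 9.8
eef_pos: [0.4864, 0.1269, 0.0584]
eef_rot: [0.629, 0.777, -0.001, -0.001]
ft_force: [-12.7, -1.7, 28.9]
opening: 0.537
grasp_force: 14.4
```

Call:
apply_moves:
  series:
    - [0.08, [0, 0, 0], 0]
    - [0.08, [0, 0, 0], 0]
    - [0.08, [0, 0, 0], 0]
    - [0.08, [0, 0, 0], 0]
    - [0.08, [0, 0, 0], 0]

```text
time: 10.3
eef_pos: [0.4864, 0.1269, 0.0584]
eef_rot: [0.629, 0.777, -0.001, -0.001]
ft_force: [-13.1, -2.0, 28.5]
opening: 0.537
grasp_force: 14.4
```

Call:
apply_moves:
  series:
    - [0.08, [0, 0, 0], 0]
    - [0.08, [0, 0, 0], 0]
    - [0.08, [0, 0, 0], 0]
    - [0.08, [0, 0, 0], 0]
    - [0.08, [0, 0, 0], 0]

```text
time: 10.8
eef_pos: [0.4864, 0.1268, 0.0584]
eef_rot: [0.629, 0.777, -0.001, -0.001]
ft_force: [-12.9, -2.7, 27.9]
opening: 0.538
grasp_force: 14.4
```

Call:
apply_moves:
  series:
    - [0.08, [0, 0, 0], 0]
    - [0.08, [0, 0, 0], 0]
    - [0.08, [0, 0, 0], 0]
    - [0.08, [0, 0, 0], 0]
    - [0.08, [0, 0, 0], 0]

```text
time: 11.3
eef_pos: [0.4863, 0.1269, 0.0584]
eef_rot: [0.629, 0.777, -0.001, -0.001]
ft_force: [-12.3, -1.5, 29.0]
opening: 0.54
grasp_force: 14.4
```

Call:
apply_moves:
  series:
    - [0.08, [0, 0, 0], 0]
    - [0.08, [0, 0, 0], 0]
    - [0.08, [0, 0, 0], 0]
    - [0.08, [0, 0, 0], 0]
    - [0.08, [0, 0, 0], 0]

```text
time: 11.8
eef_pos: [0.4864, 0.1269, 0.0584]
eef_rot: [0.629, 0.777, -0.001, -0.001]
ft_force: [-12.9, -0.8, 28.1]
opening: 0.541
grasp_force: 14.4
```

Call:
apply_moves:
  series:
    - [0.08, [0, 0, 0], 0]
    - [0.08, [0, 0, 0], 0]
    - [0.08, [0, 0, 0], 0]
    - [0.08, [0, 0, 0], 0]
    - [0.08, [0, 0, 0], 0]

```text
time: 12.3
eef_pos: [0.4864, 0.1269, 0.0584]
eef_rot: [0.629, 0.777, -0.001, -0.001]
ft_force: [-13.3, -1.6, 28.4]
opening: 0.54
grasp_force: 14.4
```

Call:
apply_moves:
  series:
    - [0.08, [0, 0, -0.04], 0]
    - [0.08, [0, 0, -0.15], 0]
    - [0.08, [0, 0, -0.3], 0]
    - [0.08, [0, 0, -0.45], 0]
    - [0.08, [0, 0, -0.45], 0]

```text
time: 12.8
eef_pos: [0.4895, 0.1271, 0.1723]
eef_rot: [0.63, 0.777, 0.004, 0.005]
ft_force: [0.4, -1.1, 1.0]
opening: 0.536
grasp_force: 0.0
```

```bash
python3 go.py 0 117 170
python3 - <<'E'
from loc import *
p,d=snapshot("scene");o,W,_=locate("scene",p,d)
for q in o: print(*q)
cv2.imwrite("pics/s5.png",cv2.resize(p[150:310,260:460,::-1],None,fx=3.6,fy=3.6,interpolation=cv2.INTER_CUBIC))
E
```

```text
t 12.8 dock xyz mm [  4.2 117.2 172.3] tilt [ 0.012  0.001 -1.   ] F [ 0.4 -1.1  1. ] dockFy -1.1 open 0.536
shift norm [-0.001 -0.017  0.009] spin 0.0004
green [327.8 237.9] 150 [0.5129 0.1319 0.0673]
green [355.3 256.3] 181 [0.4533 0.1201 0.0671]
red [340.8 250.6] 48 [0.4839 0.1267 0.0566]
yellow [384.2 228.8] 559 [0.4761 0.0251 0.0385]
```

View pics/s5.png

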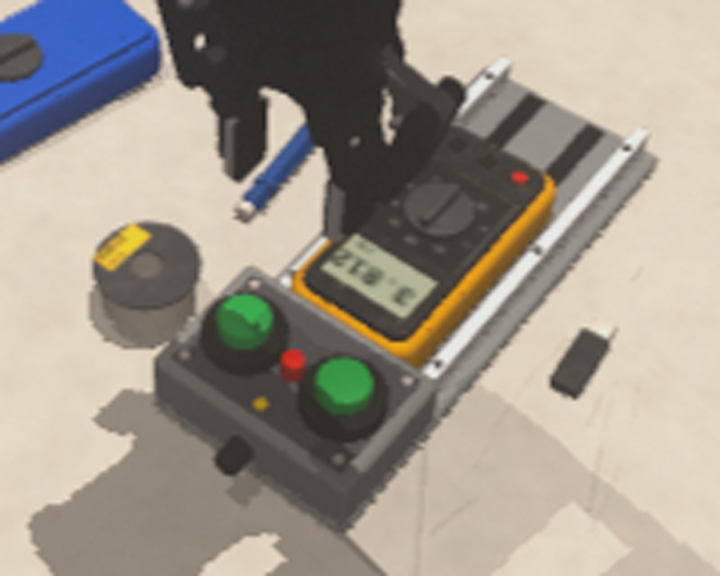

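The picture shows both green keys up again (245,318 and 345,385; caps at 67 mm). The red key is up, the meter is against the console, the bystanders are in place and the hand is well clear above. I'll let the arm settle, then hand in.

Call:
apply_moves:
  series:
    - [0.08, [0, 0, -0.1], 0]
    - [0.08, [0, 0, -0.1], 0]
    - [0.08, [0, 0, -0.1], 0]
    - [0.08, [0, 0, -0.1], 0]

```text
time: 13.25
eef_pos: [0.4847, 0.1267, 0.189]
eef_rot: [0.63, 0.777, -0.001, -0.001]
ft_force: [0.2, 0.6, -0.3]
opening: 0.542
grasp_force: 0.0
```

```bash
python3 -c "
from rig import *
print(finish_job())"
```

```text
the job is handed in; nothing more can be done
None
```

The job is handed in at about 13 s: I pushed the meter home against the console, held both green keys fully down together for about 4 s and let them go, left the red key and bystanders alone, and finished with the arm clear; no verdict came back.

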